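# Slide a primed panel out over the end of the finishing board

## Task

Get the white primed panel ready for its last bare edge to be painted: push it up square against the fence at the back of the board, and along the fence until its bare end sticks out about 3 cm past the end of the board next to the paint jar (the right-hand end, seen from the robot). Only push it with the fingers, flat on the board, and never lift or tip it; leave it lying there and leave everything else on the bench where it is.

Things in the scene. Friction and masses are not known exactly. Their poses are not given: they have to be found in the camera images.
- board: Fixed finishing board: plywood bed 240 (its x) x 420 (its y) mm, flat top 60 mm above the bench. Origin: centre of its underside, on the bench; +x away from the robot (turned up to 12 degrees), +y to the left. A dark wooden fence, 22 mm wide, stands 18 mm above the bed along the whole far edge; its near face is at x = +88 mm. Both ends are open; the right-hand end is at y = -210 mm
- board_end (a point): Middle of the right-hand end edge of the board's top surface: x = 0, y = -210 mm, z = 60 mm in the board's frame
- panel: Loose white panel 110 (its x) x 160 (its y) x 5 mm, 60 to 130 g, lying skew on the board, short of the fence and of the right-hand end; slides at under 2 N. Origin: centre of its underside; +x towards the fence, +y to the left. Flush with its long side against the fence, the origin is at x = +33 mm in the board's frame. Three edges are black, the right-hand end is bare wood
- panel_end (a point): Middle of the lower edge of the panel's bare right-hand end: y = -80 mm in the panel's frame
- varnish: small amber glass jar with white cap, 36 mm across, 65 mm tall, standing on the board near its left end beside the fence; origin: centre of its underside. Not part of the job
- paint_jar: paint jar, 56 mm across, 75 mm tall, standing on the bench a little way beyond the board's right-hand end; origin: centre of its underside. Not part of the job
- cup: white cup, 72 mm across, 85 mm tall, on the bench to the right of the board; origin: centre of its underside. Not part of the job
- plane: wooden hand plane, 55 x 170 x 50 mm plus its blade, on the bench to the left of the board; origin: centre of its underside. Not part of the job
- hammer: hammer lying on the bench, near left, about 250 mm long; origin: centre of its underside. Not part of the job
- brush: paint brush lying on the bench, near right, about 200 mm long; origin: centre of its underside. Not part of the job
- slip_a: black frame slip 18 x 340 x 15 mm lying on the bench on the far side of the board; origin: centre of its underside, long side along its y. Not part of the job
Not all that is in view belongs to the job. There is more than one size of the panel; the job needs the middle-sized.

How it is judged:
By the outcome, as a careful person would: the job done as asked, in the order asked, and still so for the second after the job is handed in, with the robot touching nothing.
It also fails if it takes over 64 s, if anything falls off the work surface, if the arm or the gripper's body presses on something with over 40 N, if the wrist force passes 120 N, or if a joint passes its speed limit or range.

## Robot

A 6-joint arm with a two-finger parallel gripper is mounted at the origin on the work surface. World frame = base frame: x ahead of the robot, y to its left, z up, the work surface at z = 0. Lengths are in m, angles in degrees, forces in N, time in s.
With the tool pointing down it reaches from about 0.3 to 0.75 m from the base axis. Payload 8.5 kg.
Tool frame: the origin (TCP) lies at the very end of the fingers, on their centre line; the grasp point (between the pads) lies 19 mm behind it; z points along the fingers, y is the line along which they close (so a half turn about z gives the same grasp; the last joint's range is limited). The gripper opens to 85 mm and grips with 20 to 120 N. Pads are 22 mm wide; open, the fingers measure 114 mm over their backs; the gripper's body (76 mm by 85 mm) begins 54 mm behind the grasp point. The pads swing forward as they close: fully open they stand 13 mm farther back than shut.
Start: joints at [-80.518, 21.807, 74.336, -0, 83.858, -12.336], TCP at [0.204, -0.511, 0.231] pointing down, gripper open.
Joint ranges: [-178.18, 178.18], [-50.72, 133.34], [12.68, 142.11], [-81.47, 261.47], [9.98, 163.14], [-165.26, 165.26]. Speed limits (degrees/s): [136.94, 136.94, 180, 180, 180, 180].

## Interface

Orientations are given as a 3x3 rotation matrix whose columns are the frame's x, y, z axes.
In Python, from rig import env, imaging gives the robot as it stands. The module is installed in compiled form; this text tells all that it offers.
- The arm moves only by the tool arm_command, never from a script. Its arguments are lists of equal length, an entry for each row: "turn": the turn, a rotation vector about the tool's x, y, z in units of 5 degrees (1.0 is 5 degrees), a list of three; "xyz": the shift along the tool's x, y, z in units of 50 mm (1.0 is 50 mm), a list of three; "claw": the finger opening in mm, from 0 to 85.4. A call has 1 to 12 rows; each row shifts and turns the commanded pose from where the row before left it, along the tool's axes as they then stand; what a row does not reach is not made up. A row lasts 1/10 s, in which the tool goes at most 50 mm and 8.59 degrees, less where a joint would pass 70% of its speed; a pose out of reach is approached as far as the arm can. A call is refused whole if a number of a shift passes 1 or a number of a turn 1, either way. A call with a gripper value outside its range is refused whole. The fingers move at their own pace and stop on an object; "squeeze" is the grip in N (left out, the last holds). Time passes only in rows, so rows that do not move let the fingers close. It gives the time, the measured TCP pose, the force, the opening and the grip force at its end, in the units of the state.
- env.observe(): the state, without advancing time (a new reading comes with each control period).
- imaging.get_image(name): name is "scene" or "top" or "wrist"; returns (picture, depth): 384x512x3 uint8, blue, green, red; 384x512 float32, m along the optical axis (not along the pixel's ray), 0 where there is no reading.
- imaging.camera_info(name): a dict with "camera_matrix" (3x3 intrinsics, pixels), "rvec" (rotation vector, rad) and "tvec" (3), from world to camera coordinates, as OpenCV has them. Camera axes: x right, y down, z forward; pixel columns grow to the right and rows downward; lengths in m; the calibration is good to about 2 mm. A picture is of the moment at which its call begins: read the wrist's pose just before it. camera_info takes no time and is no camera call; for the wrist camera it gives the pose at the moment of the call.
- env.close_job(): hands the job in; it is judged then, once.
The state is a dict: "time_s": time; "q": joint angles; "qvel": joint speeds; "joint_efforts": joint torques, N m; "position": TCP position; "tool_rot": TCP orientation; "ft_force": force on the tool from outside, world axes, zero at the start; "wrist_torque": the same for the moment, N m; "grip_width": finger opening in m; "gripper_force": force on a finger pad.
Only numpy, scipy, OpenCV 4.12 (cv2) and the standard library are available. Lean on these libraries where they do the work, as an engineer would, in place of code of your own. Each camera call takes 0.05 s, during which the arm holds its last target. There are 200 camera calls.

## Working session

There is one attempt and no reset: what is moved stays moved. The work goes in short steps, Python scripts to look and compute and a tool call to move; the robot and the scene stay as the last step left them, time stands still between calls to the robot, and variables do not carry over. Pictures are saved under pics/ and viewed, at most 10 in all, crops included, and the job is handed in when it is done.

Besides the shell and the picture viewer there is one more tool, called after "Emit:" as name(argument=value, ...) on one line, values as JSON. arm_command: Moves the arm, as the interface text tells. Its arguments: {"type":"object","properties":{"turn":{"type":"array"},"xyz":{"type":"array"},"claw":{"type":"array"},"squeeze":{"type":"number"}},"required":["turn","xyz","claw"]}

```bash
mkdir -p pics
cat > h.py <<'E'
import numpy as np, cv2
from rig import env, imaging
def grab(n):
    ci=imaging.camera_info(n); im,d=imaging.get_image(n)
    R=cv2.Rodrigues(np.array(ci["rvec"],float))[0]; t=np.array(ci["tvec"],float).ravel(); K=np.array(ci["camera_matrix"],float)
    v,u=np.mgrid[:384,:512]
    P=np.stack([(u-K[0,2])/K[0,0]*d,(v-K[1,2])/K[1,1]*d,d],-1)
    W=(P-t)@R   # world
    W[d==0]=np.nan
    return im,d,W,K,R,t
def onplane(u,v,z,K,R,t):
    r=R.T@np.linalg.solve(K,[u,v,1.]); c=-R.T@t
    return c+r*(z-c[2])/r[2]
E
python3 - <<'E'
from h import *
im,d,W,K,R,t=grab("top"); cv2.imwrite("pics/top.png",cv2.resize(im,(800,600)))
np.savez("top.npz",im=im,d=d,W=W,K=K,R=R,t=t)
s=env.observe(); print(s["time_s"],s["position"],s["tool_rot"],s["ft_force"]); print(-R.T@t)
im2=grab("scene")[0]; cv2.imwrite("pics/scene.png",cv2.resize(im2,(800,600)))
E
```

```text
0.05 [ 0.20435521 -0.5103029   0.23072238] [[ 9.28383052e-01  3.71624618e-01 -2.29540333e-04]
 [ 3.71624549e-01 -9.28381988e-01  1.44158513e-03]
 [ 3.22627412e-04 -1.42364602e-03 -9.99998935e-01]] [ 0.06504711  0.03315404 -0.51601168]
[0.35642485 0.01023606 1.34130734]
```

View pics/top.png

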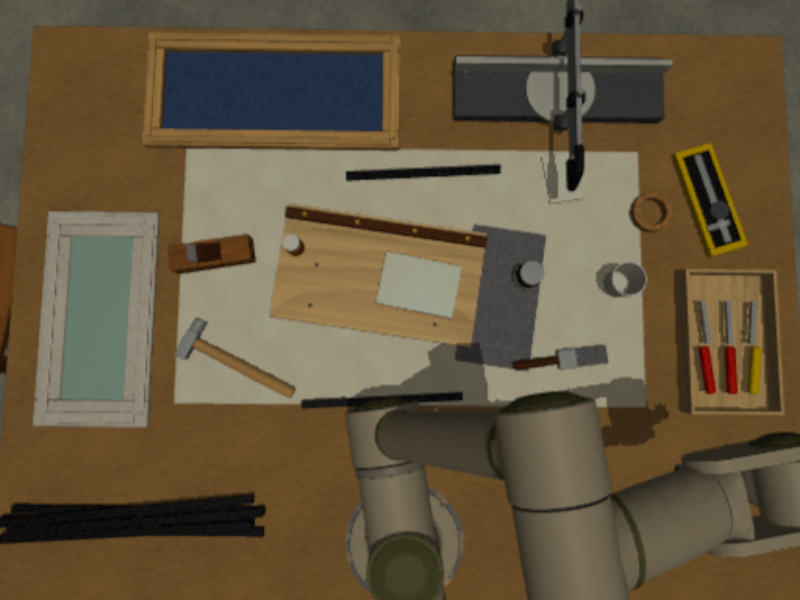

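View pics/scene.png

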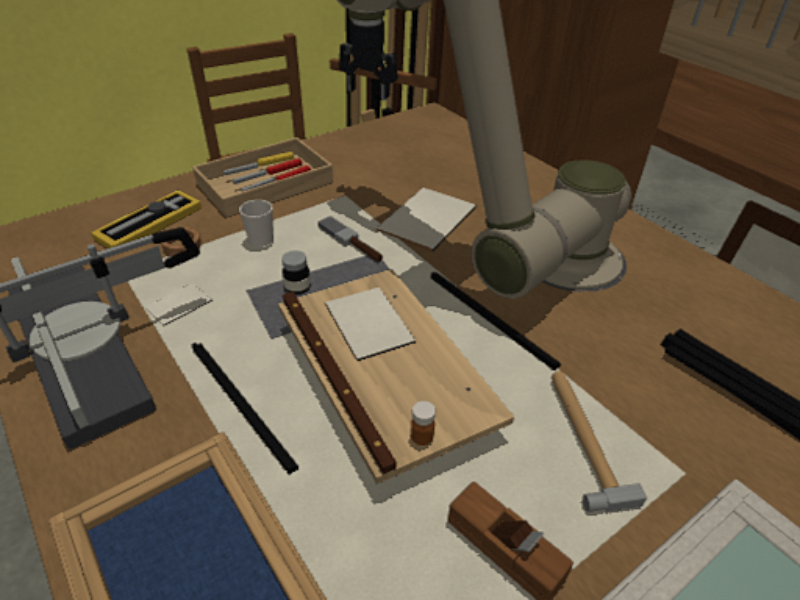

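In the top view (800x600), the candidates are the white panel on the board at (420,284), a small white piece near the mitre box at (565,185), and a white sheet on the bench hidden by the arm (scene view, 428,217). The first fits the description because it is on the board, short of the fence. I'll check its size and look at a crop.

```bash
cat >> h.py <<'E'
def rect(mask):
    c=max(cv2.findContours(mask.astype(np.uint8),cv2.RETR_EXTERNAL,cv2.CHAIN_APPROX_NONE)[0],key=cv2.contourArea)
    return c[:,0,:]
def fitpts(c,z,K,R,t):
    w=np.array([onplane(u,v,z,K,R,t)[:2] for u,v in c],np.float32)
    r=cv2.minAreaRect(w*1000); return r,cv2.boxPoints(r)
def panel(im,W,K,R,t,z=.065,b=None):
    hsv=cv2.cvtColor(im,cv2.COLOR_BGR2HSV)
    m=(hsv[...,1]<60)&(hsv[...,2]>110)&(W[...,2]>.052)&(W[...,2]<.075)
    return fitpts(rect(cv2.morphologyEx(m.astype(np.uint8),cv2.MORPH_OPEN,np.ones((3,3)))),z,K,R,t),m
E
python3 - <<'E'
from h import *
f=np.load("top.npz"); im,W,K,R,t=[f[k] for k in("im","W","K","R","t")]
(r,b),m=panel(im,W,K,R,t); print("panel",r,b.round(),m.sum())
hb=(W[...,2]>.045)&(W[...,2]<.10)&(W[...,0]>.25)&(W[...,0]<.62)&(abs(W[...,1])<.4)
r,b=fitpts(rect(cv2.morphologyEx(hb.astype(np.uint8),cv2.MORPH_OPEN,np.ones((5,5)))),.06,K,R,t); print("board",r,b.round())
hf=(W[...,2]>.072)&(W[...,2]<.088)&(W[...,0]>.3)&(W[...,0]<.65)&(abs(W[...,1])<.3)
r,b=fitpts(rect(hf),.078,K,R,t); print("fence",r,b.round())
for n,(u,v) in dict(paint=(530,273),varn=(292,243),panelc=(420,284),bed=(340,300),small=(575,195)).items():
    print(n,W[int(v*.64),int(u*.64)].round(3))
cr=im[125:235,165:360]; cv2.imwrite("pics/crop.png",cv2.resize(cr,None,fx=4,fy=4,interpolation=cv2.INTER_CUBIC))
E
```

```text
panel ((528.3922729492188, -24.357620239257812), (158.1935577392578, 108.97433471679688), 79.09461212158203) [[ 460.  -92.]
 [ 567. -112.]
 [ 597.   43.]
 [ 490.   64.]] 1752
board ((539.6763916015625, 60.8704833984375), (420.3760681152344, 220.6702423095703), 82.3707275390625) [[ 402. -133.]
 [ 621. -162.]
 [ 677.  255.]
 [ 458.  284.]]
fence ((636.46240234375, -30.939178466796875), (264.666748046875, 23.616252899169922), 82.29610443115234) [[ 607. -160.]
 [ 630. -164.]
 [ 666.   99.]
 [ 643.  102.]]
paint [ 0.554 -0.252  0.079]
varn [0.602 0.23  0.121]
panelc [ 0.531 -0.026  0.064]
bed [0.494 0.138 0.063]
small [ 0.739 -0.369  0.006]
```

View pics/crop.png

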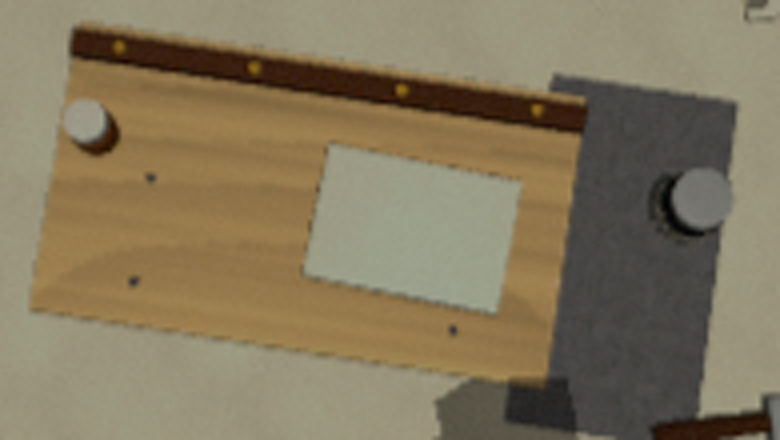

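The crop shows one white panel at (410,225) with its bare end at the right. It measures 158x109 mm at z≈65 mm, so it is the middle-sized one. The board is yawed -7.7° and the panel is about 3.3° skew to it. The gap to the fence is 38–47 mm, and the panel has to move 74 mm to the right.

I'll turn the tool so its x is board +x and its y is board -y, then go behind the near long edge.

Emit:
arm_command(turn=[[0,0,0.983],[0,0,0.983],[0,0,0.983],[0,0,0.983],[0,0,0.983],[0,0,0.983],[0,0,0],[0,0,0],[0,0,0],[0,0,0],[0,0,0],[0,0,0]], xyz=[[0,0,0],[0,0,0],[0,0,0],[0,0,0],[0,0,0],[0,0,0],[0.28,-0.875,0],[0.28,-0.875,0],[0.28,-0.875,0],[0.28,-0.875,0],[0.28,-0.875,0],[0.28,-0.875,0]], claw=[85,85,85,85,85,85,85,85,85,85,85,85])

```text
time_s: 1.3
position: [0.323, -0.2598, 0.2312]
tool_rot: [[0.991, -0.134, -0.0], [-0.134, -0.991, 0.0], [-0.0, -0.0, -1.0]]
ft_force: [-0.2, -1.0, -0.1]
grip_width: 0.0851
gripper_force: 0.0
```

Emit:
arm_command(turn=[[0,0,0],[0,0,0],[0,0,0],[0,0,0],[0,0,0],[0,0,0],[0,0,0],[0,0,0],[0,0,0],[0,0,0]], xyz=[[0.28,-0.875,0],[0.28,-0.875,0],[0.28,-0.875,0],[0.28,-0.875,0],[0.28,-0.875,0],[0.28,-0.875,0],[0,0,0.5],[0,0,0.5],[0,0,0],[0,0,0]], claw=[85,85,85,85,85,85,85,85,85,85])

```text
time_s: 2.3
position: [0.4411, -0.0129, 0.1818]
tool_rot: [[0.991, -0.134, -0.0], [-0.134, -0.991, 0.0], [-0.0, -0.0, -1.0]]
ft_force: [0.1, -0.1, 1.2]
grip_width: 0.0851
gripper_force: 0.0
```

```bash
cat >> h.py <<'E'
ex=np.array([.991,-.134]);ey=np.array([.134,.991])
def st():
    s=env.observe(); p=np.array(s["position"])*1000; Rm=np.array(s["tool_rot"])
    print("t",round(s["time_s"],2),"rs",(p[:2]@ex).round(1),(p[:2]@ey).round(1),"z",p[2].round(1),"yaw",np.degrees(np.arctan2(Rm[1,0],Rm[0,0])).round(2),"F",np.round(s["ft_force"],1),"w",s["grip_width"],"q",np.round(s["q"],0))
E
python3 -c "
from h import *
st()
im,d,W,*_=grab('wrist'); cv2.imwrite('pics/w1.png',im)
(r,b),m=panel(im,W,*_); print(r,(b@np.c_[ex,ey]).round(1))
"
```

```text
t 2.3 rs 438.8 46.3 z 181.8 yaw -7.69 F [ 0.1 -0.1  1.2] w 0.08512395289109459 q [-17.  14.  95.  -0.  71.  81.]
((530.035400390625, -24.37579345703125), (159.77090454101562, 110.25055694580078), 79.208740234375) [[469.2 -29.9]
 [579.3 -35.9]
 [587.9 123.7]
 [477.8 129.6]]
```

View pics/w1.png

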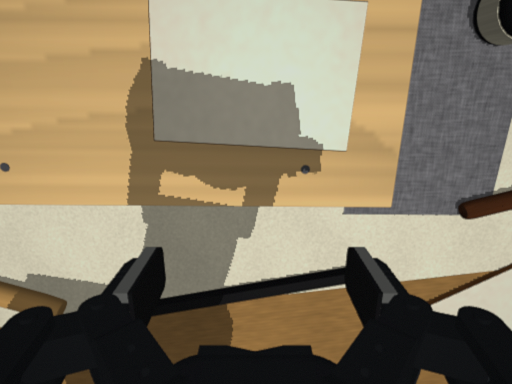

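The wrist view shows the panel above and ahead of the fingers, with its near edge at rows 140–150, and nothing under the fingers but the bed's near strip. The fit of 160x110 mm agrees with the top view. Next is a guarded descent.

Emit:
arm_command(turn=[[0,0,0],[0,0,0],[0,0,0],[0,0,0],[0,0,0],[0,0,0],[0,0,0]], xyz=[[0,0,0.5],[0,0,0.5],[0,0,0.5],[0,0,0.5],[0,0,0.4],[0,0,0],[0,0,0]], claw=[85,85,85,85,85,85,85])

```text
time_s: 3.05
position: [0.4418, -0.0131, 0.0624]
tool_rot: [[0.991, -0.134, 0.001], [-0.134, -0.991, -0.0], [0.002, 0.0, -1.0]]
ft_force: [-0.1, 0.0, 0.5]
grip_width: 0.085
gripper_force: 0.0
```

Emit:
arm_command(turn=[[0,0,0],[0,0,0],[0,0,0],[0,0,0],[0,0,0]], xyz=[[0,0,0.05],[0,0,0.05],[0,0,0.05],[0,0,0],[0,0,0]], claw=[85,85,85,85,85])

```text
time_s: 3.55
position: [0.441, -0.0127, 0.0539]
tool_rot: [[0.991, -0.133, 0.0], [-0.133, -0.991, -0.0], [0.0, 0.0, -1.0]]
ft_force: [0.4, 0.9, -0.7]
grip_width: 0.0849
gripper_force: 0.0
```

Emit:
arm_command(turn=[[0,0,0],[0,0,0],[0,0,0]], xyz=[[0,0,0.04],[0,0,0],[0,0,0]], claw=[85,85,85])

```text
time_s: 3.85
position: [0.441, -0.0127, 0.0518]
tool_rot: [[0.991, -0.133, -0.0], [-0.133, -0.991, 0.0], [-0.0, -0.0, -1.0]]
ft_force: [0.6, -0.1, -0.4]
grip_width: 0.0848
gripper_force: 0.0
```

Emit:
arm_command(turn=[[0,0,0],[0,0,0],[0,0,0]], xyz=[[0,0,0.04],[0,0,0],[0,0,0]], claw=[85,85,85])

```text
time_s: 4.15
position: [0.441, -0.0127, 0.0498]
tool_rot: [[0.991, -0.134, -0.0], [-0.134, -0.991, 0.0], [-0.0, -0.0, -1.0]]
ft_force: [0.0, -0.8, -0.8]
grip_width: 0.0852
gripper_force: 0.0
```

Emit:
arm_command(turn=[[0,0,0],[0,0,0],[0,0,0]], xyz=[[0,0,0.02],[0,0,0],[0,0,0]], claw=[85,85,85])

```text
time_s: 4.45
position: [0.441, -0.0127, 0.0488]
tool_rot: [[0.991, -0.134, 0.0], [-0.134, -0.991, -0.0], [0.0, 0.0, -1.0]]
ft_force: [-0.3, 0.4, 0.0]
grip_width: 0.0849
gripper_force: 0.0
```

Emit:
arm_command(turn=[[0,0,0],[0,0,0],[0,0,0]], xyz=[[0,0,0.02],[0,0,0],[0,0,0]], claw=[85,85,85])

```text
time_s: 4.75
position: [0.441, -0.0127, 0.0478]
tool_rot: [[0.991, -0.133, -0.0], [-0.133, -0.991, -0.0], [-0.0, 0.0, -1.0]]
ft_force: [-0.2, -0.1, 0.1]
grip_width: 0.085
gripper_force: 0.0
```

Emit:
arm_command(turn=[[0,0,0],[0,0,0],[0,0,0]], xyz=[[0,0,0.02],[0,0,0],[0,0,0]], claw=[85,85,85])

```text
time_s: 5.05
position: [0.4411, -0.0127, 0.047]
tool_rot: [[0.991, -0.134, 0.0], [-0.134, -0.991, -0.0], [0.0, 0.0, -1.0]]
ft_force: [-2.1, 0.6, 3.9]
grip_width: 0.0851
gripper_force: 2.3
```

Contact at 47.0 mm. I'll lift 2 mm and push toward the fence.

Emit:
arm_command(turn=[[0,0,0],[0,0,0],[0,0,0],[0,0,0],[0,0,0],[0,0,0],[0,0,0],[0,0,0],[0,0,0],[0,0,0],[0,0,0],[0,0,0]], xyz=[[0,0,-0.04],[0,0,0],[0.1,0,0],[0.1,0,0],[0.1,0,0],[0.06,0,0],[0.06,0,0],[0.06,0,0],[0.06,0,0],[0.06,0,0],[0.06,0,0],[0.06,0,0]], claw=[85,85,85,85,85,85,85,85,85,85,85,85])

```text
time_s: 6.25
position: [0.4769, -0.0175, 0.0488]
tool_rot: [[0.991, -0.134, -0.0], [-0.134, -0.991, 0.0], [-0.0, -0.0, -1.0]]
ft_force: [-0.8, -0.5, -0.7]
grip_width: 0.0851
gripper_force: 0.2
```

Emit:
arm_command(turn=[[0,0,0],[0,0,0],[0,0,0],[0,0,0],[0,0,0],[0,0,0],[0,0,0]], xyz=[[0.06,0,0],[0.06,0,0],[0.06,0,0],[0.06,0,0],[0.06,0,0],[0.06,0,0],[0,0,0]], claw=[85,85,85,85,85,85,85])

```text
time_s: 6.95
position: [0.495, -0.02, 0.0488]
tool_rot: [[0.991, -0.134, 0.001], [-0.134, -0.991, -0.0], [0.001, 0.0, -1.0]]
ft_force: [-0.1, 0.2, -0.8]
grip_width: 0.0844
gripper_force: 0.0
```

```bash
python3 -c "
from h import *
st()
im,d,W,*_=grab('wrist'); cv2.imwrite('pics/w2.png',im)
(r,b),m=panel(im,W,*_); print(r,(b@np.c_[ex,ey]).round(1))
"
```

```text
t 6.95 rs 493.2 46.5 z 48.8 yaw -7.67 F [-0.1  0.2 -0.8] w 0.08442706034267759 q [-16.  29.  98.   0.  53.  82.]
((555.2761840820312, -24.529014587402344), (160.16534423828125, 96.84555053710938), 82.35710906982422) [[505.2 -30. ]
 [602.1 -29.9]
 [601.9 130.2]
 [505.1 130.1]]
```

View pics/w2.png

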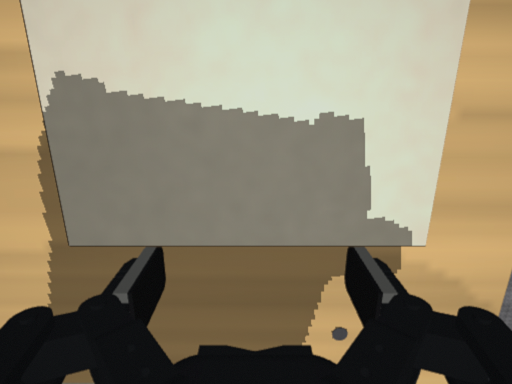

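The panel is now square to the tool, its near edge level at row 246 and at r=505 mm. The flush position is about 513.6 mm. I'll close the rest slowly.

Emit:
arm_command(turn=[[0,0,0],[0,0,0],[0,0,0],[0,0,0],[0,0,0],[0,0,0],[0,0,0],[0,0,0]], xyz=[[0.03,0,0],[0.03,0,0],[0.03,0,0],[0.03,0,0],[0.02,0,0],[0.02,0,0],[0,0,0],[0,0,0]], claw=[85,85,85,85,85,85,85,85])

```text
time_s: 7.8
position: [0.5025, -0.021, 0.0488]
tool_rot: [[0.991, -0.134, 0.0], [-0.134, -0.991, -0.0], [0.0, -0.0, -1.0]]
ft_force: [-0.4, 0.5, -0.1]
grip_width: 0.0852
gripper_force: 0.0
```

Emit:
arm_command(turn=[[0,0,0],[0,0,0],[0,0,0]], xyz=[[0.02,0,0],[0,0,0],[0,0,0]], claw=[85,85,85])

```text
time_s: 8.1
position: [0.5035, -0.0211, 0.0488]
tool_rot: [[0.991, -0.133, 0.0], [-0.133, -0.991, -0.0], [0.0, 0.0, -1.0]]
ft_force: [0.6, -0.8, 0.6]
grip_width: 0.0852
gripper_force: 0.1
```

Emit:
arm_command(turn=[[0,0,0],[0,0,0],[0,0,0]], xyz=[[0.02,0,0],[0,0,0],[0,0,0]], claw=[85,85,85])

```text
time_s: 8.4
position: [0.5045, -0.0213, 0.0488]
tool_rot: [[0.991, -0.134, 0.0], [-0.134, -0.991, 0.0], [0.0, -0.0, -1.0]]
ft_force: [0.4, 0.9, -0.7]
grip_width: 0.085
gripper_force: 0.1
```

Emit:
arm_command(turn=[[0,0,0],[0,0,0],[0,0,0]], xyz=[[0.02,0,0],[0,0,0],[0,0,0]], claw=[85,85,85])

```text
time_s: 8.7
position: [0.5052, -0.0213, 0.0488]
tool_rot: [[0.991, -0.133, -0.0], [-0.133, -0.991, 0.0], [-0.001, -0.0, -1.0]]
ft_force: [-1.1, 1.1, 0.2]
grip_width: 0.0851
gripper_force: 0.9
```

Emit:
arm_command(turn=[[0,0,0],[0,0,0],[0,0,0]], xyz=[[0.02,0,0],[0,0,0],[0,0,0]], claw=[85,85,85])

```text
time_s: 9.0
position: [0.5055, -0.0212, 0.0487]
tool_rot: [[0.991, -0.134, -0.002], [-0.134, -0.991, 0.001], [-0.002, -0.0, -1.0]]
ft_force: [-5.9, 1.3, 2.5]
grip_width: 0.085
gripper_force: 2.6
```

The fence contact is felt at about 6 N, so the panel is seated. I'll back off, rise, go past the panel's left end and turn 90°.

Emit:
arm_command(turn=[[0,0,0],[0,0,0],[0,0,0],[0,0,0],[0,0,0],[0,0,0],[0,0,0],[0,0,0],[0,0,0],[0,0,0],[0,0,0],[0,0,0]], xyz=[[-0.1,0,0],[-0.2,0,0],[0,0,-0.5],[0,0,-0.5],[0,0,-0.5],[0,0,-0.5],[0.3,-0.45,0],[0.3,-0.45,0],[0.3,-0.45,0],[0.3,-0.45,0],[0.3,-0.45,0],[0,0,0]], claw=[85,85,85,85,85,85,85,85,85,85,85,85])

```text
time_s: 10.2
position: [0.5818, 0.0837, 0.1485]
tool_rot: [[0.991, -0.131, 0.001], [-0.131, -0.991, 0.0], [0.001, -0.0, -1.0]]
ft_force: [-0.5, -0.6, -0.6]
grip_width: 0.0849
gripper_force: 0.0
```

Emit:
arm_command(turn=[[0,0,-1],[0,0,-1],[0,0,-1],[0,0,-1],[0,0,-1],[0,0,-1],[0,0,-1],[0,0,-1],[0,0,-1]], xyz=[[0,0,0],[0,0,0],[0,0,0],[0,0,0],[0,0,0],[0,0,0],[0,0,0],[0,0,0],[0,0,0]], claw=[50,50,50,50,50,50,50,50,50])

```text
time_s: 11.1
position: [0.5801, 0.0812, 0.1488]
tool_rot: [[0.793, 0.609, -0.0], [0.609, -0.793, -0.0], [-0.0, 0.0, -1.0]]
ft_force: [0.0, -0.2, -0.7]
grip_width: 0.0499
gripper_force: 0.0
```

Emit:
arm_command(turn=[[0,0,-1],[0,0,-1],[0,0,-1],[0,0,-1],[0,0,-1],[0,0,-1],[0,0,-1],[0,0,-1],[0,0,-1],[0,0,0]], xyz=[[0,0,0],[0,0,0],[0,0,0],[0,0,0],[0,0,0],[0,0,0],[0,0,0],[0,0,0],[0,0,0],[0,0,0]], claw=[50,50,50,50,50,50,50,50,50,50])

```text
time_s: 12.1
position: [0.5802, 0.0813, 0.1488]
tool_rot: [[0.133, 0.991, -0.0], [0.991, -0.133, -0.0], [-0.0, -0.0, -1.0]]
ft_force: [-0.2, -0.1, -0.1]
grip_width: 0.0502
gripper_force: 0.0
```

```bash
python3 -c "
from h import *
st()
im,d,W,K,R,t=grab('top'); 
(r,b),m=panel(im,W,K,R,t); print(r,(b@np.c_[ex,ey]).round(1))
hf=(W[...,2]>.072)&(W[...,2]<.088)&(W[...,0]>.3)&(W[...,0]<.7)&(W[...,1]<.05)&(W[...,1]>-.3)
r,b=fitpts(rect(hf),.078,K,R,t); print('fence',r,(b@np.c_[ex,ey]).round(1))
im2=grab('wrist')[0]
cv2.imwrite('pics/p3.png',np.hstack([cv2.resize(im[110:240,150:380],(400,226)),cv2.resize(im2,(302,226))]))
"
```

```text
t 12.1 rs 564.1 158.3 z 148.8 yaw 82.34 F [-0.2 -0.1 -0.1] w 0.050225264817654165 q [-4. 29. 76. -0. 75.  4.]
((568.834716796875, -37.432891845703125), (136.125244140625, 109.58573913574219), 82.30443572998047) [[513.9 -28.9]
 [623.5 -28.9]
 [623.5 107.2]
 [513.9 107.2]]
fence ((630.6260986328125, -74.82408142089844), (176.03887939453125, 23.31844139099121), 81.88761138916016) [[622.7 -77.6]
 [646.  -77.7]
 [647.3  98.3]
 [624.   98.5]]
```

View pics/p3.png

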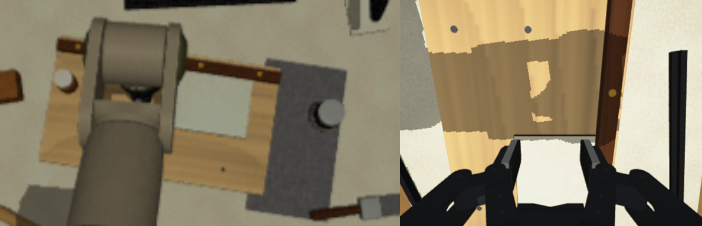

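The left half shows the panel lying flush on the fence, with its right end visible and the arm over its left end. The right half (wrist) shows the fingers at (510,150) and (590,150), beyond the panel's left edge on the bed side. The fit puts the panel's r at 513.9–623.5, flush and square, and its bare end at s=-28.9. The board end is at s=-77.6, so about 79 mm is left to go. Next is another guarded descent.

Emit:
arm_command(turn=[[0,0,0],[0,0,0],[0,0,0],[0,0,0],[0,0,0],[0,0,0]], xyz=[[0,0.06,0.45],[0,0,0.45],[0,0,0.45],[0,0,0.3],[0,0,0],[0,0,0]], claw=[50,50,50,50,50,50])

```text
time_s: 12.8
position: [0.584, 0.0814, 0.0668]
tool_rot: [[0.135, 0.991, 0.0], [0.991, -0.135, -0.0], [-0.0, 0.0, -1.0]]
ft_force: [-0.3, -0.6, 0.5]
grip_width: 0.0497
gripper_force: 0.0
```

Emit:
arm_command(turn=[[0,0,0],[0,0,0],[0,0,0]], xyz=[[0,0,0.06],[0,0,0.04],[0,0,0]], claw=[50,50,50])

```text
time_s: 13.1
position: [0.5839, 0.0815, 0.0615]
tool_rot: [[0.134, 0.991, 0.0], [0.991, -0.134, -0.0], [0.0, 0.0, -1.0]]
ft_force: [0.7, 0.3, -0.4]
grip_width: 0.05
gripper_force: 0.0
```

Emit:
arm_command(turn=[[0,0,0],[0,0,0],[0,0,0]], xyz=[[0,0,0.03],[0,0,0],[0,0,0]], claw=[50,50,50])

```text
time_s: 13.4
position: [0.5839, 0.0816, 0.0599]
tool_rot: [[0.134, 0.991, 0.0], [0.991, -0.134, -0.0], [-0.0, 0.0, -1.0]]
ft_force: [0.5, -0.6, 0.1]
grip_width: 0.05
gripper_force: 0.0
```

Emit:
arm_command(turn=[[0,0,0],[0,0,0],[0,0,0]], xyz=[[0,0,0.02],[0,0,0],[0,0,0]], claw=[50,50,50])

```text
time_s: 13.7
position: [0.5838, 0.0816, 0.0588]
tool_rot: [[0.134, 0.991, -0.0], [0.991, -0.134, 0.0], [0.0, -0.0, -1.0]]
ft_force: [-0.5, 0.6, 0.2]
grip_width: 0.0502
gripper_force: 0.0
```

Emit:
arm_command(turn=[[0,0,0],[0,0,0],[0,0,0]], xyz=[[0,0,0.02],[0,0,0],[0,0,0]], claw=[50,50,50])

```text
time_s: 14.0
position: [0.5838, 0.0816, 0.0578]
tool_rot: [[0.134, 0.991, -0.0], [0.991, -0.134, 0.0], [-0.0, -0.0, -1.0]]
ft_force: [0.5, 0.4, -0.1]
grip_width: 0.0501
gripper_force: 0.0
```

Emit:
arm_command(turn=[[0,0,0],[0,0,0],[0,0,0]], xyz=[[0,0,0.02],[0,0,0],[0,0,0]], claw=[50,50,50])

```text
time_s: 14.3
position: [0.584, 0.0815, 0.057]
tool_rot: [[0.133, 0.991, 0.0], [0.991, -0.133, -0.0], [0.0, 0.0, -1.0]]
ft_force: [-1.5, 0.2, 2.8]
grip_width: 0.0498
gripper_force: 1.5
```

Emit:
arm_command(turn=[[0,0,0],[0,0,0],[0,0,0]], xyz=[[0,0,0.02],[0,0,0],[0,0,0]], claw=[50,50,50])

```text
time_s: 14.6
position: [0.584, 0.0816, 0.057]
tool_rot: [[0.133, 0.991, 0.001], [0.991, -0.133, -0.0], [-0.0, 0.001, -1.0]]
ft_force: [-2.7, -0.7, 11.4]
grip_width: 0.0504
gripper_force: 5.7
```

Emit:
arm_command(turn=[[0,0,0],[0,0,0],[0,0,0],[0,0,0],[0,0,0],[0,0,0],[0,0,0],[0,0,0],[0,0,0],[0,0,0],[0,0,0],[0,0,0]], xyz=[[0,0,-0.06],[0,0,0],[-0.1,0,0],[-0.1,0,0],[-0.06,0,0],[-0.06,0,0],[-0.06,0,0],[-0.06,0,0],[-0.06,0,0],[-0.06,0,0],[-0.06,0,0],[-0.06,0,0]], claw=[50,50,50,50,50,50,50,50,50,50,50,50])

```text
time_s: 15.8
position: [0.5793, 0.0476, 0.0588]
tool_rot: [[0.133, 0.991, -0.0], [0.991, -0.133, 0.0], [0.0, -0.0, -1.0]]
ft_force: [0.3, 0.2, -0.3]
grip_width: 0.0498
gripper_force: 0.2
```

Emit:
arm_command(turn=[[0,0,0],[0,0,0],[0,0,0],[0,0,0],[0,0,0],[0,0,0],[0,0,0],[0,0,0],[0,0,0],[0,0,0],[0,0,0],[0,0,0]], xyz=[[-0.07,0,0],[-0.07,0,0],[-0.07,0,0],[-0.07,0,0],[-0.07,0,0],[-0.07,0,0],[-0.07,0,0],[-0.07,0,0],[-0.07,0,0],[-0.07,0,0],[-0.06,0,0],[0,0,0]], claw=[50,50,50,50,50,50,50,50,50,50,50,50])

```text
time_s: 17.0
position: [0.5743, 0.0098, 0.0589]
tool_rot: [[0.134, 0.991, 0.0], [0.991, -0.134, -0.0], [-0.0, 0.0, -1.0]]
ft_force: [1.0, -0.4, -0.2]
grip_width: 0.0499
gripper_force: 0.0
```

```bash
cat >> h.py <<'E'
def look(n=None):
    st()
    im,d,W,K,R,t=grab('top')
    (r,b),m=panel(im,W,K,R,t); print(r,(b@np.c_[ex,ey]).round(1))
    if n: cv2.imwrite(n,cv2.resize(im[110:240,150:380],(800,452),interpolation=cv2.INTER_CUBIC))
E
python3 -c "
from h import *
look('pics/p4.png')"
```

```text
t 17.0 rs 567.8 86.6 z 58.9 yaw 82.31 F [ 1.  -0.4 -0.2] w 0.0499256574887146 q [-11.  34.  84.  -0.  62.  -3.]
((558.9683227539062, -106.9379653930664), (106.54285430908203, 109.59308624267578), 82.3046875) [[513.5 -84.4]
 [623.1 -84.3]
 [623.1  22.2]
 [513.5  22.2]]
```

View pics/p4.png

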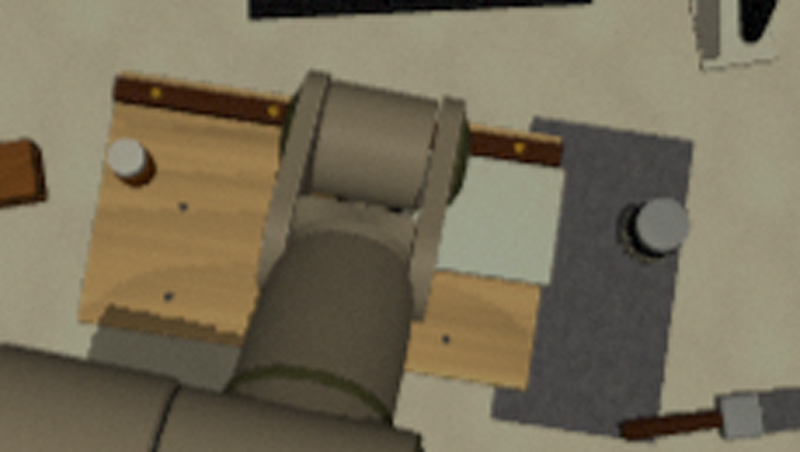

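The panel slides along the fence, still flush (r 513.5–623.1), and its bare end is now about 7 mm past the board end. Another 23 mm is needed.

Emit:
arm_command(turn=[[0,0,0],[0,0,0],[0,0,0],[0,0,0],[0,0,0],[0,0,0],[0,0,0],[0,0,0],[0,0,0],[0,0,0]], xyz=[[-0.06,0,0],[-0.06,0,0],[-0.06,0,0],[-0.06,0,0],[-0.06,0,0],[-0.06,0,0],[-0.04,0,0],[-0.04,0,0],[-0.02,0,0],[0,0,0]], claw=[50,50,50,50,50,50,50,50,50,50])

```text
time_s: 18.05
position: [0.5712, -0.0128, 0.0588]
tool_rot: [[0.134, 0.991, 0.0], [0.991, -0.134, -0.0], [-0.0, 0.0, -1.0]]
ft_force: [0.3, 0.0, 0.5]
grip_width: 0.0502
gripper_force: 0.0
```

Emit:
arm_command(turn=[[0,0,0],[0,0,0],[0,0,0],[0,0,0],[0,0,0],[0,0,0],[0,0,0],[0,0,0],[0,0,0],[0,0,0],[0,0,0]], xyz=[[0.1,0,0],[0.3,0,0],[0,0,-0.5],[0,0,-0.5],[0,0,-0.5],[0,0,-0.5],[0.9,0,0],[0.9,0,0],[0.9,0,0],[0.9,0,0],[0,0,0]], claw=[50,50,50,50,50,50,50,50,50,50,50])

```text
time_s: 19.15
position: [0.5972, 0.1918, 0.1585]
tool_rot: [[0.127, 0.992, 0.0], [0.992, -0.127, 0.001], [0.001, -0.0, -1.0]]
ft_force: [-0.2, -0.0, -0.3]
grip_width: 0.0498
gripper_force: 0.0
```

```bash
python3 -c "
from h import *
look('pics/p5.png')"
```

```text
t 19.15 rs 566.1 270.1 z 158.5 yaw 82.68 F [-0.2 -0.  -0.3] w 0.04976091691705035 q [ 7. 33. 68.  0. 79. 14.]
((559.6453857421875, -103.27596282958984), (158.930908203125, 109.58444213867188), 81.89689636230469) [[ 513.1 -106.4]
 [ 622.7 -107.2]
 [ 623.8   51.7]
 [ 514.2   52.5]]
```

View pics/p5.png

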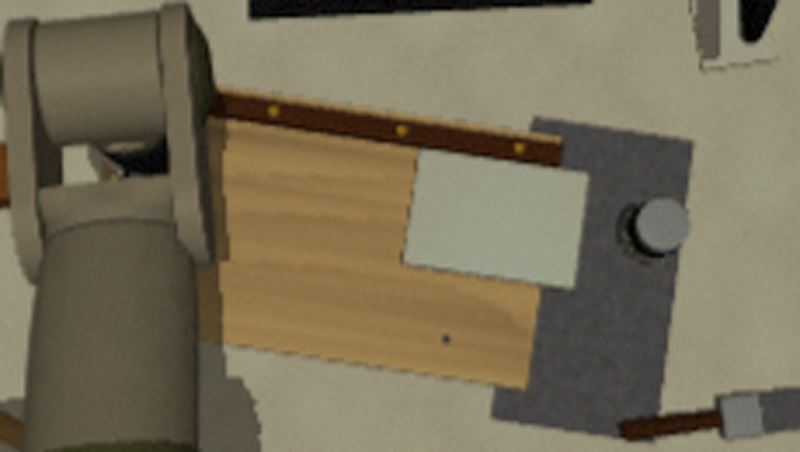

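The panel lies along the fence at (495,218) in the crop, with its bare end about 29–30 mm past the board end and its angle equal to the fence's. The varnish is hidden by the arm. As insurance, I'll gently re-seat it against the fence, since the slide may have opened a fraction of a millimetre.

Emit:
arm_command(turn=[[0,0,0],[0,0,0],[0,0,0],[0,0,0],[0,0,0],[0,0,0],[0,0,0],[0,0,0]], xyz=[[-0.78,-0.23,0],[-0.78,-0.23,0],[-0.78,-0.23,0],[-0.78,-0.23,0],[-0.78,-0.23,0],[-0.78,-0.23,0],[-0.78,-0.23,0],[0,0,0]], claw=[50,50,50,50,50,50,50,50])

```text
time_s: 20.0
position: [0.48, -0.0778, 0.159]
tool_rot: [[0.139, 0.99, -0.0], [0.99, -0.139, -0.001], [-0.001, -0.0, -1.0]]
ft_force: [0.7, 0.8, 0.2]
grip_width: 0.0496
gripper_force: 0.0
```

Emit:
arm_command(turn=[[0,0,1],[0,0,1],[0,0,1],[0,0,1],[0,0,1],[0,0,1],[0,0,1],[0,0,1],[0,0,1]], xyz=[[0,0,0],[0,0,0],[0,0,0],[0,0,0],[0,0,0],[0,0,0],[0,0,0],[0,0,0],[0,0,0]], claw=[85,85,85,85,85,85,85,85,85])

```text
time_s: 20.9
position: [0.4816, -0.0738, 0.1589]
tool_rot: [[0.797, 0.603, -0.0], [0.603, -0.797, -0.0], [-0.0, 0.0, -1.0]]
ft_force: [0.1, 0.3, -0.6]
grip_width: 0.0853
gripper_force: 0.0
```

Emit:
arm_command(turn=[[0,0,1],[0,0,1],[0,0,1],[0,0,1],[0,0,1],[0,0,1],[0,0,1],[0,0,1],[0,0,1],[0,0,0]], xyz=[[0,0,0],[0,0,0],[0,0,0],[0,0,0],[0,0,0],[0,0,0],[0,0,0],[0,0,0],[0,0,0],[0,0,0]], claw=[85,85,85,85,85,85,85,85,85,85])

```text
time_s: 21.9
position: [0.4816, -0.0738, 0.1589]
tool_rot: [[0.991, -0.134, 0.0], [-0.134, -0.991, 0.0], [0.0, -0.0, -1.0]]
ft_force: [0.0, -0.7, 0.4]
grip_width: 0.0853
gripper_force: 0.0
```

```bash
python3 -c "
from h import *
st()"
```

```text
t 21.9 rs 487.2 -8.6 z 158.9 yaw -7.72 F [ 0.  -0.7  0.4] w 0.08527597832598205 q [-23.  20.  91.   0.  69.  75.]
```

Emit:
arm_command(turn=[[0,0,0],[0,0,0],[0,0,0],[0,0,0],[0,0,0],[0,0,0],[0,0,0],[0,0,0],[0,0,0],[0,0,0],[0,0,0],[0,0,0]], xyz=[[0,0,0.5],[0,0,0.5],[0,0,0.5],[0,0,0.5],[0,0,0.2],[0,0,0],[0.08,0,0],[0.08,0,0],[0.06,0,0],[0.04,0,0],[0.04,0,0],[0,0,0]], claw=[85,85,85,85,85,85,85,85,85,85,85,85])

```text
time_s: 23.1
position: [0.4967, -0.0762, 0.0489]
tool_rot: [[0.991, -0.133, 0.0], [-0.133, -0.991, -0.0], [0.0, 0.0, -1.0]]
ft_force: [0.7, -0.8, 0.0]
grip_width: 0.0849
gripper_force: 0.0
```

Emit:
arm_command(turn=[[0,0,0],[0,0,0],[0,0,0],[0,0,0]], xyz=[[0.02,0,0],[0.01,0,0],[0,0,0],[0,0,0]], claw=[85,85,85,85])

```text
time_s: 23.5
position: [0.4976, -0.0763, 0.0488]
tool_rot: [[0.991, -0.134, -0.001], [-0.134, -0.991, 0.0], [-0.001, -0.0, -1.0]]
ft_force: [-2.7, 0.7, -0.3]
grip_width: 0.0853
gripper_force: 1.3
```

Emit:
arm_command(turn=[[0,0,0],[0,0,0],[0,0,0]], xyz=[[0.01,0,0],[0,0,0],[0,0,0]], claw=[85,85,85])

```text
time_s: 23.8
position: [0.4979, -0.0763, 0.0487]
tool_rot: [[0.991, -0.134, -0.001], [-0.134, -0.991, 0.001], [-0.002, -0.0, -1.0]]
ft_force: [-5.4, 1.3, 1.1]
grip_width: 0.0848
gripper_force: 2.6
```

It is seated, with 5.4 N felt. I'll back off and clear.

Emit:
arm_command(turn=[[0,0,0],[0,0,0],[0,0,0],[0,0,0],[0,0,0],[0,0,0],[0,0,0],[0,0,0],[0,0,0],[0,0,0],[0,0,0],[0,0,0]], xyz=[[-0.1,0,0],[-0.3,0,0],[0,0,-0.5],[0,0,-0.5],[0,0,-0.5],[0,0,-0.5],[-0.2,0.8,-0.2],[-0.2,0.8,-0.2],[-0.2,0.8,0],[-0.2,0.8,0],[-0.2,0.8,0],[0,0,0]], claw=[85,85,85,85,85,85,85,85,85,85,85,85])

```text
time_s: 25.0
position: [0.4014, -0.2695, 0.169]
tool_rot: [[0.99, -0.138, 0.001], [-0.138, -0.99, -0.003], [0.002, 0.002, -1.0]]
ft_force: [0.6, -0.6, -0.1]
grip_width: 0.0854
gripper_force: 0.0
```

```bash
python3 -c "
from h import *
look('pics/p6.png')"
```

```text
t 25.0 rs 433.9 -213.2 z 169.0 yaw -7.93 F [ 0.6 -0.6 -0.1] w 0.08535116804390683 q [-48.  19.  91.  -0.  71.  50.]
((559.7003173828125, -103.41790771484375), (158.5274658203125, 110.01802062988281), 82.30451202392578) [[ 513.5 -106.8]
 [ 623.5 -106.7]
 [ 623.5   51.8]
 [ 513.5   51.8]]
```

View pics/p6.png

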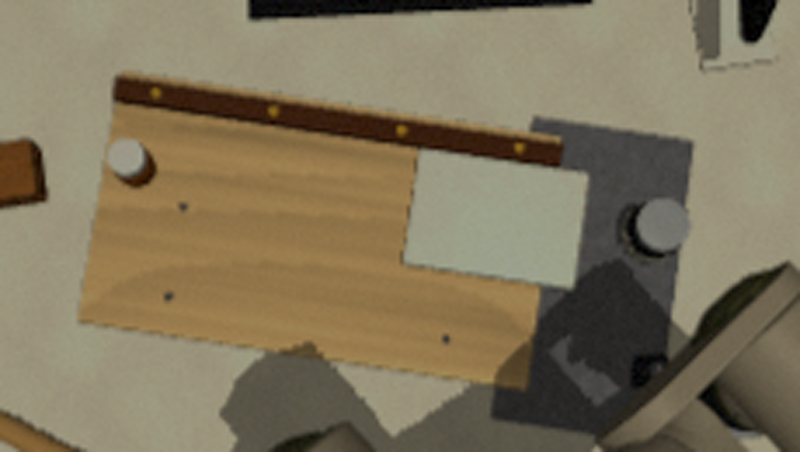

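The panel is square (82.30°) and flush on the fence. Its bare end is at s=-106.8 against the board end at -77.6, about 29–30 mm of overhang. The jars have not moved and the gripper is clear.

```bash
python3 -c "
from rig import env
print(env.close_job())"
```

```text
the job is handed in; nothing more can be done
None
```

The panel is square against the fence with its bare end about 3 cm (29–30 mm measured) past the board's right-hand end, and the job is handed in; it was only pushed, and nothing else was touched.

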